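# Vent the vacuum jar and rack the pattern tray behind its catch

### The arm

A 6-joint arm with a two-finger parallel gripper is mounted at the origin on the work surface. World frame = base frame: x ahead of the robot, y to its left, z up, the work surface at z = 0. Lengths are in m, angles in rad, forces in N, time in s.
With the tool pointing down it reaches from about 0.35 to 0.975 m from the base axis. Payload 4.9 kg.
Tool frame: the origin (TCP) lies midway between the tips of the shut fingers; the grasp point (between the pads) lies 19 mm behind it; z points along the fingers, y is the line along which they close (so a half turn about z gives the same grasp; the last joint's range is limited). The gripper opens to 85 mm and grips with 20 to 120 N. Pads are 22 mm wide; open, the fingers measure 114 mm over their backs; the gripper's body (76 mm by 85 mm) begins 54 mm behind the grasp point. The pads swing forward as they close: fully open they stand 13 mm farther back than shut.
Start: joints at [1.174, 0.053, 1.613, -0, 1.476, -0.119], TCP at [0.171, 0.601, 0.231] pointing down, gripper open.
Joint ranges: [-3.01, 3.01], [-1.01, 2.22], [0.06, 2.58], [-1.02, 4.17], [0.09, 2.62], [-3.14, 3.14]. Speed limits (rad/s): [2.57, 2.57, 3.14, 3.14, 3.14, 3.14].

### API

Orientations are given as a unit quaternion [w, x, y, z].
In Python, from plant import manip, vision, sensors, ticket gives the robot as it stands (manip), with the cameras (vision), the readings (sensors) and the job (ticket).
- The arm moves only by the shell command python3 shift.py 'ROWS'. ROWS is a JSON list of rows, 1 to 5 of them, each written [opening, [dx, dy, dz], [rx, ry, rz]]: the opening from 0.0 (shut) to 1.0 (fully open), then dx, dy, dz in shares of the most that a row can go, 1 being 62.5 mm, then a rotation vector rx, ry, rz in parts of the range, where 1.0 means 90 degrees; each row shifts and turns the commanded pose from where the row before left it, along the tool's axes as they then stand; what a row does not reach is not made up. A row lasts 1/8 s, in which the tool goes at most 0.0625 m and 0.188 rad, less where a joint would pass 70% of its speed; a pose out of reach is approached as far as the arm can. The fingers move at their own pace and stop on an object; the grip force is fixed at half the most. Time passes only in rows, so rows that do not move let the fingers close. It prints the time, the measured TCP pose, the force, the opening and the grip force at its end. Shift and turn numbers lie between -1 and 1, and a call with a number outside is refused. Input that does not fit is refused with a message, and nothing moves.
- sensors.state(): the state, without advancing time (a new reading comes with each control period).
- vision.grab_frame(name): name is "side" or "top"; returns the picture (400x640x3 uint8, red, green, blue); there is no depth.
- vision.camera_params(name): a dict with "intrinsics" (3x3 intrinsics, pixels), "k1" (the pictures are not rectified: a ray, as slopes to the right and down, at radius r is drawn at 1 + k1 r^2 times it, then the intrinsics apply), "xyz" and "orientation" of the camera in the world. Camera axes: x right, y down, z forward; pixel columns grow to the right and rows downward; lengths in m; the calibration is good to about 2 mm. A picture is of the moment at which its call begins. camera_params takes no time and is no camera call.
- ticket.job_done(): hands the job in; it is judged then, once.
The state is a dict: "time": time; "joint_pos": joint angles; "joint_vel": joint speeds; "joint_efforts": joint torques, N m; "tool_pos": TCP position; "tool_rot": TCP orientation; "contact_force": force on the tool from outside, world axes, zero at the start; "ft_torque": the same for the moment, N m; "gripper_width": opening from 0.0 (shut) to 1.0 (fully open); "grasp_force": force on a finger pad.
Only numpy, scipy, OpenCV 4.12 (cv2) and the standard library are available. Lean on these libraries where they do the work, as an engineer would, in place of code of your own. Each camera call takes 0.05 s, during which the arm holds its last target. There are 200 camera calls.

### The job

The printed ring patterns under the vacuum jar are dry: turn the red vent tap on the jar fully open, leave it open, and only then lift the jar off and set it down, not dropped, upright in the middle of the round cork mat. Then push the orange pattern tray across the plate into the steel carrier, fully home against the end stop, so that its own edge lifts the yellow catch and the catch drops shut behind it. Slide the tray, do not lift it, keep your fingers off the catch, and leave everything else on the bench where it stands.

Things in the scene. Friction and masses are not known exactly. Their poses are not given: they have to be found in the camera images.
- station: Fixed vacuum base with the steel tray carrier bolted to it. Origin on the bench under the centre of the square plate (aluminium, 190 x 190 mm, flat top 45 mm above the bench); x points from the plate into the carrier (roughly away from the robot), z up. The carrier begins at the plate's edge, x = 96 mm, and ends at x = 279 mm, with a carrying handle there, 100 mm above the bench.
- bay_mouth (a point): Middle of the carrier's mouth on its floor (station x = 96, y = 0, z = 44 mm, 1 mm below the plate). The side guides leave 87 mm between them (station y -44 to +44 mm), stand 16 mm above the floor, and flare to 114 mm at the mouth over the first 35 mm: they straighten a tray that arrives up to 10 mm or 0.15 rad off line.
- bay_home (a point): Point on the carrier's floor under the tray's centre when the tray is fully home (station x = 206, y = 0, z = 44 mm; end stop face at x = 266 mm); axes as the station's.
- tray: Orange pattern tray, 120 mm (its x) by 84 mm (its y) by 24 mm high, 0.26 to 0.5 kg, flat 14 mm border, six blue rings in its pocket. Origin: centre of its underside. It lies loose on the plate under the jar, within 0.1 rad of the carrier's line, and slides with 1 to 4 N. Push it 0.2 m with closed fingers on the middle of its rear (-x) face; 22 mm to each side of centre stays clear of the catch.
- catch_hinge (a joint): Hinge of the gravity catch, rad: 0 = shut, positive = nose lifted (to 1.2). A tray passing below holds it at about 0.35; it falls back to 0 by its own weight when the tray's rear edge is past its nose, 3 to 5 mm before the tray meets the end stop.
- catch: Yellow gravity catch (55 g) at the left (+y) of the carrier's mouth: a pawl 42 mm long, 12 mm wide (station y 30 to 42 mm), sloping down from its pivot (station x = 100, z = 76 mm; its origin) into the carrier, so that a tray pushed in lifts it and cannot come back out. Its top is 82 mm above the bench when shut, 90 mm when lifted by a tray; its bracket 87 mm.
- catch_nose (a point): Lower edge of the catch's nose, 54 mm above the bench when shut.
- jar: Vacuum jar: clear acrylic, 180 mm across, lid top 92 mm above its foot, 0.6 to 0.85 kg, black gasket, open below, loose over the tray on the plate. Origin: centre of its foot. The bar handle lies along jar x; the vent tap stands on the lid at jar x = +66 mm, its brass outlet pointing to +x (to x = 103 mm). Lift it straight up at least 40 mm before going sideways, 80 mm to pass over flasks.
- jar_handle (a point): Middle of the jar's black bar handle, 116 mm above the jar's foot, over its centre; the bar is 56 mm long (jar x), 16 mm wide (jar y), 16 mm high, with 16 mm free between bar and lid. Grip it across jar y.
- vent_tap (a joint): Vent tap angle, rad: 0 = shut (red lever across the brass outlet, along jar y), 1.571 = fully open at its stop (lever in line with the outlet, along jar x). It opens clockwise seen from above, starts between 0 and 0.25, is stiff with 0.05 N m and stays where it is left.
- tap_grip (a point): Middle of the tap's red lever, on its axis, 147 mm above the jar's foot (jar x = 66 mm); the lever is 50 mm long, 10 mm thick and 18 mm high, and stands higher than the handle. Its axes turn with the lever: x across the lever's thickness, y along its length.
- mat: Round cork mat, 210 mm across, 4 mm thick, fixed on the bench to the left or right of the station: the place for the jar. Origin: centre of its underside.
- bur_stand: Bystander: lavender round stand full of burs, 130 mm across, 116 mm high. Origin at its foot.
- flask_a: Bystander: steel casting flask, 62 mm across, 75 mm high. Origin at its foot.
- flask_b: Bystander: a second such flask.
- wax_block: Bystander: green block of carving wax, 90 x 60 x 28 mm. Origin under its centre.
- former: Bystander: polished steel cone former, a cone 140 mm across and 112 mm high. Origin at its foot.
- mandrel: Bystander: steel ring mandrel with a wooden grip, 220 mm long, 25 mm thick, lying. Origin under its middle.
- driver: Bystander: screwdriver lying on the bench, 200 mm long.

How it is judged:
By the outcome, as a careful person would: the job done as asked, in the order asked, and still so for the second after the job is handed in, with the robot touching nothing.
It also fails if it takes over 64 s, if anything falls off the work surface, if the arm or the gripper's body presses on something with over 40 N, if the wrist force passes 120 N, or if a joint passes its speed limit or range.

## Working session

There is one attempt and no reset: what is moved stays moved. The work goes in short steps, Python scripts to look and compute and a shell command to move; the robot and the scene stay as the last step left them, time stands still between calls to the robot, and variables do not carry over. Pictures are saved under pics/ and viewed, at most 10 in all, crops included, and the job is handed in when it is done.

```bash
ls; mkdir -p pics
python3 - <<'E'
from plant import manip, vision, sensors, ticket
import cv2
for n in("side","top"):
    f=vision.grab_frame(n); cv2.imwrite(f"pics/{n}0.png",f[:,:,::-1]); print(n,vision.camera_params(n))
print(sensors.state())
E
```

```text
pics
plant.py
shift.py
side {'intrinsics': array([[497.55570052,   0.        , 319.85610037],
       [  0.        , 497.55570052, 199.0967744 ],
       [  0.        ,   0.        ,   1.        ]]), 'k1': -0.0634796537995798, 'xyz': array([0.31148302, 1.57374346, 1.08876653]), 'orientation': array([ 0.05074924, -0.07419265,  0.8698263 , -0.48510017])}
top {'intrinsics': array([[402.52564251,   0.        , 321.37581865],
       [  0.        , 402.52564251, 200.9899695 ],
       [  0.        ,   0.        ,   1.        ]]), 'k1': -0.05942144808782215, 'xyz': array([0.32350167, 0.03999138, 1.43335928]), 'orientation': array([ 0.07250171, -0.70356255,  0.70376765, -0.0667408 ])}
{'time': 0.1, 'joint_pos': array([ 1.17397552e+00,  5.33163312e-02,  1.61413078e+00,  5.10279014e-05,
        1.47603299e+00, -1.18990653e-01]), 'joint_vel': array([-1.25554970e-03, -1.93970472e-03, -4.38920753e-03,  2.58815301e-03,
       -1.98303020e-06,  1.62031947e-04]), 'joint_efforts': array([-1.88955996e-04, -3.94905603e+01, -3.71363497e+01, -1.10924939e-04,
        3.93683498e-03,  1.51308274e-05]), 'tool_pos': array([0.17118082, 0.60051856, 0.23018565]), 'tool_rot': array([-2.65259999e-04,  1.38471078e-01,  9.90366028e-01, -9.06034640e-04]), 'contact_force': array([ 0.58630696, -0.26233287, -1.13708781]), 'ft_torque': array([-0.04432443, -0.00682635,  0.02151778]), 'grasp_force': 0.0, 'gripper_width': 1.003683757143266}
```

View pics/side0.png

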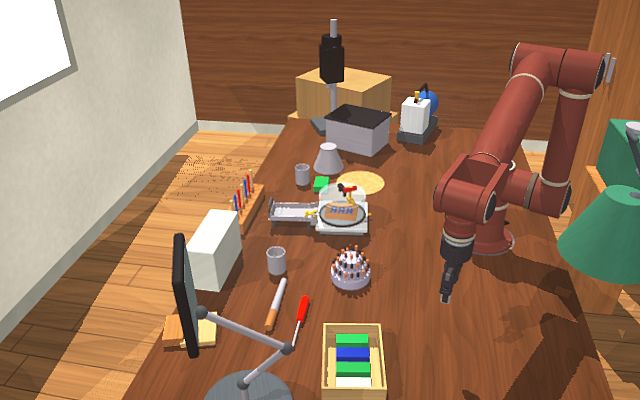

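View pics/top0.png

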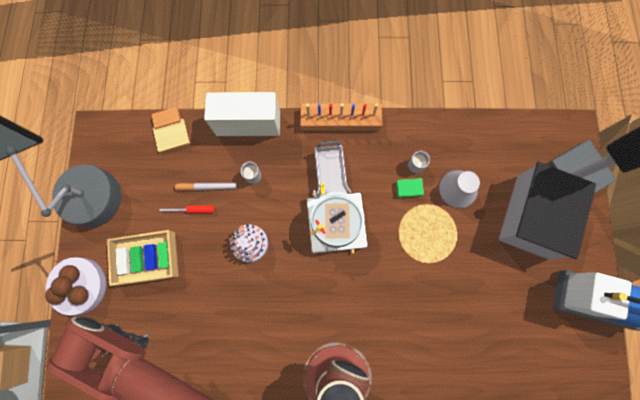

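The side view shows the jar and station at about (343,205), with the mat at (360,182) behind them. In the top view the station is at (337,222), the carrier at (330,170), the mat at (428,233) and the tap at (320,228). I'll zoom in next.

```bash
cat > h.py <<'E'
import numpy as np, cv2
from scipy.spatial.transform import Rotation as R
from plant import manip, vision, sensors, ticket
P={n:vision.camera_params(n) for n in("side","top")}
def ray(n,uv):
    p=P[n]; uv=np.array(uv,float).reshape(-1,1,2)
    x=cv2.undistortPoints(uv,p["intrinsics"],np.array([p["k1"],0,0,0.]))[:,0]
    q=p["orientation"]; r=R.from_quat(np.r_[q[1:],q[0]])
    return p["xyz"],r.apply(np.c_[x,np.ones(len(x))])
def plane(n,uv,z):
    o,d=ray(n,uv); return o+d*((z-o[2])/d[:,2])[:,None]
def tri(us,ut):
    o1,d1=ray("side",us);o2,d2=ray("top",ut)
    A=np.c_[d1[0],-d2[0]]; s=np.linalg.lstsq(A,o2-o1,rcond=None)[0]
    a=o1+s[0]*d1[0];b=o2+s[1]*d2[0]; return (a+b)/2,np.linalg.norm(a-b)
def proj(n,X):
    p=P[n];q=p["orientation"];r=R.from_quat(np.r_[q[1:],q[0]]).inv()
    c=r.apply(np.atleast_2d(X)-p["xyz"]); s=c[:,:2]/c[:,2:]; s=s*(1+p["k1"]*(s**2).sum(1))[:,None]
    return s*p["intrinsics"][0,0]+p["intrinsics"][:2,2]
def rz():  # tool yaw
    q=sensors.state()["tool_rot"]; return R.from_quat(np.r_[q[1:],q[0]])
E
python3 - <<'E'
import cv2
a=cv2.imread("pics/top0.png")[135:265,290:470];b=cv2.imread("pics/side0.png")[160:260,255:395]
cv2.imwrite("pics/tz.png",cv2.resize(a,None,fx=4.4,fy=4.4,interpolation=cv2.INTER_CUBIC))
cv2.imwrite("pics/sz.png",cv2.resize(b,None,fx=5.6,fy=5.6,interpolation=cv2.INTER_CUBIC))
E
```

```text
(no output)
```

View pics/tz.png

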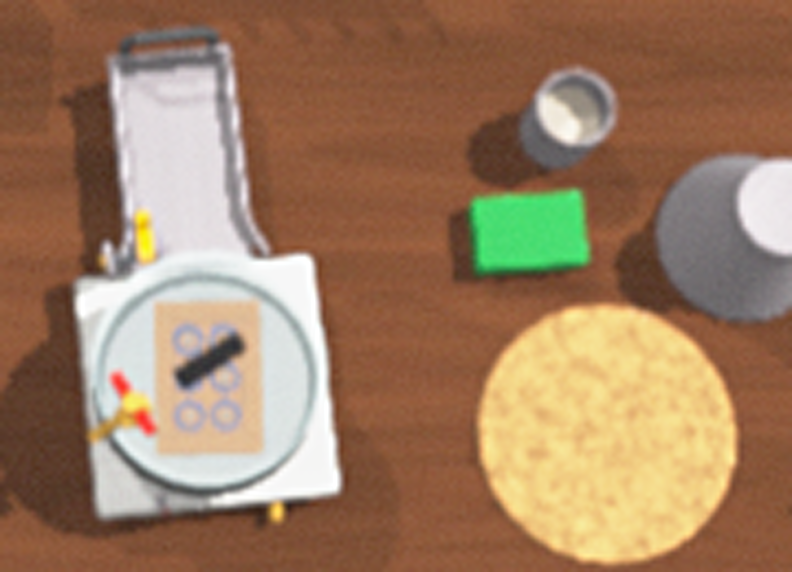

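View pics/sz.png

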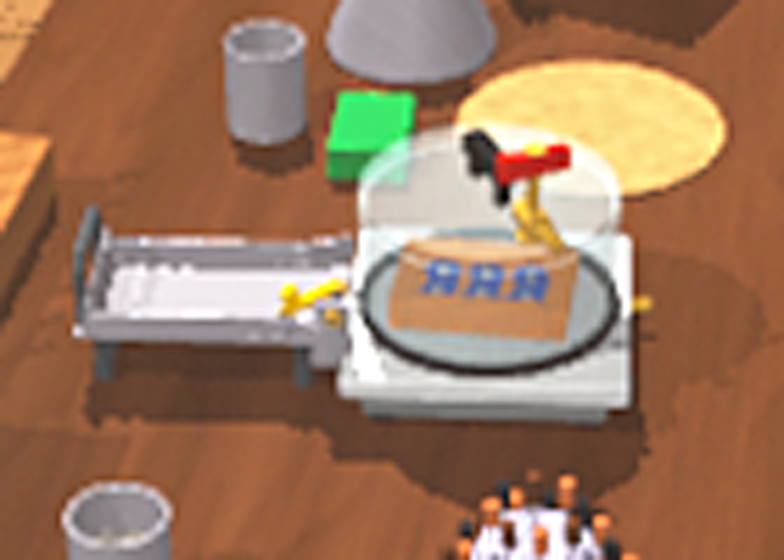

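```bash
cat > m.py <<'E'
from h import *
im={n:cv2.imread(f"pics/{n}0.png")[:,:,::-1].astype(int) for n in("side","top")}
box={"side":(310,175,370,215),"top":(300,195,372,256)}
def mask(n,f,b):
    r,g,bl=im[n].transpose(2,0,1); m=f(r,g,bl); k=np.zeros_like(m); k[b[1]:b[3],b[0]:b[2]]=1; m=m&k
    c,l,s,ce=cv2.connectedComponentsWithStats(m.astype(np.uint8)); i=1+s[1:,4].argmax()
    pts=np.argwhere(l==i)[:,::-1].astype(float); return pts
def info(pts):
    r=cv2.minAreaRect(pts.astype(np.float32)); c=pts.mean(0); u,s,v=np.linalg.svd(pts-c,full_matrices=False); t=(pts-c)@v[0]
    return len(pts),c,r[0],r[1],c+v[0]*t.min(),c+v[0]*t.max()
red=lambda r,g,b:(r>150)&(g<90)&(b<90)
blk=lambda r,g,b:(r<75)&(g<75)&(b<75)
yel=lambda r,g,b:(r>190)&(g>150)&(b<90)
org=lambda r,g,b:(r-b>40)&(r>170)&(g>110)
B={}
for nm,f,bs,bt in(("red",red,(335,180,365,200),(305,210,335,240)),("black",blk,(335,180,350,200),(325,205,350,228)),
   ("tray",org,(320,200,362,225),(322,200,352,240)),("mat",org,(330,165,390,196),(395,200,462,266)),("catch",yel,(300,205,322,220),(310,175,332,196))):
    print(nm)
    for n,b in(("side",bs),("top",bt)):
        try:
            p=mask(n,f,b);print(' ',n,*[np.round(x,1) for x in info(p)]);B[nm,n]=p
        except Exception as e: print(n,e)
if __name__=="__main__":
    np.set_printoptions(precision=4,suppress=True)
    for nm in("red","black","catch"):
        s=info(B[nm,"side"]);t=info(B[nm,"top"]); print(nm,tri(s[2],t[2]), "mean",tri(s[1],t[1]))
    for nm,z in(("red",.192),("black",.165),("tray",.069)):
        t=info(B[nm,"top"]); e=plane("top",[t[4],t[5]],z); d=e[1]-e[0]; print(nm,e,np.hypot(*d[:2]),np.arctan2(d[1],d[0]))
    for n in("side","top"):
        w=plane(n,B["mat",n],.004)[:,:2].astype(np.float32); print("mat",n,cv2.minEnclosingCircle(w),w.mean(0))
    w=plane("top",B["tray","top"],.067)[:,:2]; print("tray",cv2.minAreaRect((w*1000).astype(np.float32)))
    # plate corners in top zoom -> world
    tz=np.array([[74,283],[311,254],[341,493],[99,519]])/4.4+[290,135]
    w=plane("top",tz,.045);print("plate",w,w.mean(0),[np.linalg.norm(w[i]-w[i-1]) for i in range(4)])
    for i in range(4):
        d=w[i]-w[i-1];print(np.arctan2(d[1],d[0]))
    g=np.array([[204,383]])/4.4+[290,135]; print("gasket c",plane("top",g,.05))
E
python3 m.py
```

```text
red
  side 53 [349.4 188.9] [349.7 188.5] [ 5.1 12.9] [356.1 187.5] [343.4 190.1]
  top 9 [322.3 230.4] [322.5 230.5] [4.2 1.4] [321.1 228.9] [323.8 232.2]
black
  side 31 [340.3 186.9] [340.5 187. ] [5. 6.] [339.5 183.6] [341.1 190.2]
  top 46 [337.1 216.7] [337.3 216.7] [ 3.  15.3] [343.7 212.5] [330.9 220.8]
tray
  side 430 [341.3 211. ] [340.5 210. ] [20. 33.] [357.5 209.5] [323.5 212.5]
  top 505 [336.4 221.2] [335.5 220. ] [34. 27.] [336.2 203.1] [336.5 237.1]
mat
  side 746 [362.5 180.5] [359.9 179.9] [48.9 23.4] [334.3 175.6] [384.1 184.3]
  top 2779 [427.6 233.1] [427.5 233. ] [60.1 57.3] [407.  210.8] [447.9 255.2]
catch
  side 28 [309.6 212.4] [310.5 211.7] [ 4.1 10.8] [315.9 210.5] [305.5 213.6]
  top 24 [322.1 188. ] [322.  188.5] [9. 2.] [321.6 183.9] [322.7 193. ]
red (array([0.4869, 0.0471, 0.1861]), np.float64(0.015622303139463955)) mean (array([0.4876, 0.0476, 0.1844]), np.float64(0.016269781816364234))
black (array([ 0.5305, -0.0003,  0.1616]), np.float64(0.008128920427631983)) mean (array([0.5308, 0.0003, 0.1623]), np.float64(0.00905302632483378))
catch (array([0.
[... 401 characters left out ...]
2843 -3.1387004521592856
mat side ((0.5006735920906067, -0.3263967037200928), 0.11311211436986923) [ 0.4854 -0.3407]
mat top ((0.492808073759079, -0.3282712996006012), 0.10738774389028549) [ 0.492  -0.3278]
tray ((530.492431640625, 2.8373069763183594), (92.44444274902344, 117.82490539550781), 89.95513153076172)
plate [[ 0.607   0.1027  0.045 ]
 [ 0.6306 -0.0874  0.045 ]
 [ 0.4392 -0.1074  0.045 ]
 [ 0.4191  0.0818  0.045 ]] [ 0.524  -0.0026  0.045 ] [np.float64(0.1891066635219101), np.float64(0.19150918754792554), np.float64(0.1924232843972141), np.float64(0.19023937840068303)]
0.11071402831148681
-1.4475749038816728
-3.0374113609000397
1.6766885356967698
gasket c [[ 0.5254 -0.0006  0.05  ]]
```

```bash
python3 - <<'E' | tail -8
from m import *
np.set_printoptions(precision=4,suppress=True)
r,g,b=im["top"].transpose(2,0,1)
m=((r-g>60)&(r>140)&(b<110)&(r-b>80)&(g<110)); k=np.zeros_like(m);k[210:242,305:335]=1
p=np.argwhere(m&k)[:,::-1].astype(float); i=info(p); print(i)
e=plane("top",[i[4],i[5],i[2]],.192);d=e[1]-e[0];print(e,np.hypot(*d[:2]),np.arctan2(d[1],d[0]))
print("tri",tri(info(B["red","side"])[2],i[2]))
print(proj("side",[[.490,.055,.192]]),proj("top",[[.490,.055,.192]]))
s=sensors.state();print(s["tool_pos"],rz().as_matrix())
E
```

```text
[[0.5107 0.0676 0.192 ]
 [0.4729 0.0431 0.192 ]
 [0.4916 0.0555 0.192 ]] 0.04508793767910515 -2.5660416475859487
tri (array([0.4926, 0.0556, 0.1918]), np.float64(0.0019867640160017574))
[[350.7288 188.4261]] [[319.8231 226.7459]]
[0.1712 0.6005 0.2302] [[-0.9617  0.2743 -0.0008]
 [ 0.2743  0.9616 -0.0017]
 [ 0.0003 -0.0019 -1.    ]]
```

Units first: shifts go in shares of 62.5 mm and turns go in shares of 90 degrees. So -0.0416 m is -0.6656, -0.0396 m is -0.6336.

```bash
python3 shift.py '[[0.45, [-0.6656, -0.6336, -0.064], [0, 0, 0]], [0.45, [-0.6656, -0.6336, -0.064], [0, 0, 0]], [0.45, [-0.6656, -0.6336, -0.064], [0, 0, 0]], [0.45, [-0.6656, -0.6336, -0.064], [0, 0, 0]], [0.45, [-0.6656, -0.6336, -0.064], [0, 0, 0]]]'
python3 shift.py '[[0.45, [-0.6656, -0.6336, -0.064], [0, 0, 0]], [0.45, [-0.6656, -0.6336, -0.064], [0, 0, 0]], [0.45, [-0.6656, -0.6336, -0.064], [0, 0, 0]], [0.45, [-0.6656, -0.6336, -0.064], [0, 0, 0]], [0.45, [-0.6656, -0.6336, -0.064], [0, 0, 0]]]'
python3 shift.py '[[0.45, [-0.6656, -0.6336, 0], [0, 0, 0]], [0.45, [0, 0, 0], [0, 0, -0.1082]], [0.45, [0, 0, 0], [0, 0, -0.1082]], [0.45, [0, 0, 0], [0, 0, -0.1082]], [0.45, [0, 0, 0], [0, 0, -0.1082]]]'
python3 shift.py '[[0.45, [0, 0, 0], [0, 0, -0.1082]], [0.45, [0, 0, 0], [0, 0, 0]], [0.45, [0, 0, 0], [0, 0, 0]]]'
cat > go.py <<'E'
# prints tool-axis offset to a world target: go.py x y z tool_y_angle(mod pi)
import sys
from h import *
np.set_printoptions(precision=4,suppress=True)
x,y,z,a=map(float,sys.argv[1:]); M=rz().as_matrix(); s=sensors.state()
print("t",s["time"],"pos",s["tool_pos"],"F",s["contact_force"],"w",s["gripper_width"],"q6",s["joint_pos"][5])
print("d tool",M.T@(np.array([x,y,z])-s["tool_pos"]),"rz",-((a-np.arctan2(M[1,1],M[0,1])+np.pi/2)%np.pi-np.pi/2),"tilt",M[:,2])
E
python3 go.py .492 .0555 .176 2.146
```

```text
time: 0.72
tool_pos: [0.3175, 0.3518, 0.251]
tool_rot: [-0.0, 0.138, 0.99, -0.0]
contact_force: [1.5, 0.0, -0.1]
gripper_width: 0.447
grasp_force: 0.0
time: 1.35
tool_pos: [0.4633, 0.1043, 0.2711]
tool_rot: [-0.0, 0.139, 0.99, 0.0]
contact_force: [0.9, -0.3, 1.2]
gripper_width: 0.451
grasp_force: 0.0
time: 1.98
tool_pos: [0.4917, 0.0565, 0.2707]
tool_rot: [-0.001, -0.202, 0.979, 0.0]
contact_force: [-0.5, 0.1, -0.2]
gripper_width: 0.451
grasp_force: 0.0
time: 2.35
tool_pos: [0.4918, 0.0566, 0.271]
tool_rot: [-0.0, -0.281, 0.96, 0.0]
contact_force: [0.2, 0.1, 0.5]
gripper_width: 0.451
grasp_force: 0.0
t 2.35 pos [0.4918 0.0566 0.271 ] F [0.2407 0.0659 0.4644] w 0.45061625481642636 q6 -2.1764336873626275
d tool [ 0.0004 -0.0011  0.095 ] rz -0.0053223943635325455 tilt [-0.0005 -0.     -1.    ]
```

Aligned; descend and check the force before closing.

Scaled: 0.04 m is 0.64, 0.03 m is 0.48.

```bash
python3 shift.py '[[0.45, [0, -0.016, 0.64], [0, 0, 0]], [0.45, [0, 0, 0.48], [0, 0, 0]], [0.45, [0, 0, 0.24], [0, 0, 0]], [0.45, [0, 0, 0.16], [0, 0, 0]], [0.45, [0, 0, 0], [0, 0, 0]]]'
python3 shift.py '[[0, [0, 0, 0], [0, 0, 0]], [0, [0, 0, 0], [0, 0, 0]], [0, [0, 0, 0], [0, 0, 0]], [0, [0, 0, 0], [0, 0, 0]]]'
```

```text
time: 2.98
tool_pos: [0.4926, 0.0558, 0.1763]
tool_rot: [-0.0, -0.282, 0.959, 0.0]
contact_force: [0.9, -0.5, 0.2]
gripper_width: 0.452
grasp_force: 0.0
time: 3.48
tool_pos: [0.4931, 0.0561, 0.1778]
tool_rot: [0.001, -0.282, 0.959, 0.0]
contact_force: [-3.0, 2.1, 6.5]
gripper_width: 0.106
grasp_force: 61.5
```

Scaled: 0.18 rad is 0.1146.

```bash
python3 shift.py '[[0, [0, 0, 0], [0, 0, 0.1146]], [0, [0, 0, 0], [0, 0, 0.1146]], [0, [0, 0, 0], [0, 0, 0.1146]], [0, [0, 0, 0], [0, 0, 0.1146]], [0, [0, 0, 0], [0, 0, 0.1146]]]'
python3 shift.py '[[0, [0, 0, 0], [0, 0, 0.1146]], [0, [0, 0, 0], [0, 0, 0.1146]], [0, [0, 0, 0], [0, 0, 0.1146]], [0, [0, 0, 0], [0, 0, 0.0764]], [0, [0, 0, 0], [0, 0, 0]]]'
python3 go.py .492 .0555 .176 .575; python3 -c "from h import *;print(sensors.state()['ft_torque'])"
```

```text
time: 4.1
tool_pos: [0.4934, 0.0542, 0.1778]
tool_rot: [0.001, 0.166, 0.986, -0.002]
contact_force: [-2.1, -4.5, 5.8]
gripper_width: 0.099
grasp_force: 61.5
time: 4.72
tool_pos: [0.4927, 0.0544, 0.1777]
tool_rot: [0.001, 0.475, 0.88, -0.002]
contact_force: [-4.3, -4.2, 7.0]
gripper_width: 0.1
grasp_force: 61.7
t 4.725 pos [0.4927 0.0544 0.1777] F [-4.3277 -4.2134  7.0358] w 0.09967821175950521 q6 -0.6197318188727587
d tool [0.0013 0.0001 0.0017] rz 0.00699433273187311 tilt [ 0.0002 -0.0036 -1.    ]
[-0.61511903  0.73998073 -0.0374824 ]
```

Scaled: 0.06 rad is 0.0382.

```bash
for i in 1; do python3 shift.py '[[0, [0, 0, 0], [0, 0, 0.0382]], [0, [0, 0, 0], [0, 0, 0]]]' | grep rot; done; python3 -c "from h import *;print(sensors.state()['ft_torque'])"
python3 shift.py '[[0, [0, 0, 0], [0, 0, 0.0318]], [0, [0, 0, 0], [0, 0, 0]]]' | grep rot; python3 -c "from h import *;print(sensors.state()['ft_torque'])"
```

```text
tool_rot: [0.001, 0.5, 0.866, -0.001]
[-0.35289337  0.40258496  0.3052239 ]
tool_rot: [0.002, 0.521, 0.853, 0.001]
[-0.03291645 -0.36025715  0.36450117]
```

The torque rose from 0.04 to 0.36 N·m, so the tap is at its stop. Release, rise and look.

Scaled: -0.06 m is -0.96, -0.03 m is -0.48.

```bash
python3 shift.py '[[0.4, [0, 0, 0], [0, 0, 0]], [0.4, [0, 0, 0], [0, 0, 0]], [0.4, [0, 0, -0.48], [0, 0, 0]], [0.4, [0, 0, -0.96], [0, 0, 0]], [0.5, [0, 0.96, -0.96], [0, 0, 0]]]'
python3 shift.py '[[0.5, [0, 0.96, -0.8], [0, 0, 0]], [0.5, [0, 0.96, 0], [0, 0, 0]], [0.5, [0, 0.96, 0], [0, 0, 0]], [0.5, [0, 0, 0], [0, 0, 0]]]'|head -2
python3 - <<'E'
from h import *
np.set_printoptions(precision=4,suppress=True)
o=[]
for n in("side","top"):
    f=vision.grab_frame(n);cv2.imwrite(f"pics/{n}1.png",f[:,:,::-1])
a=cv2.imread("pics/top1.png")[180:260,295:375];b=cv2.imread("pics/side1.png")[175:255,315:395]
cv2.imwrite("pics/z1.png",cv2.resize(np.hstack([a,b]),None,fx=5,fy=5,interpolation=cv2.INTER_CUBIC))
E
```

```text
time: 5.85
tool_pos: [0.5313, 0.0755, 0.313]
tool_rot: [0.001, 0.522, 0.853, 0.0]
contact_force: [0.4, 0.4, -0.2]
gripper_width: 0.496
grasp_force: 0.0
time: 6.35
tool_pos: [0.6831, 0.1538, 0.344]
```

View pics/z1.png

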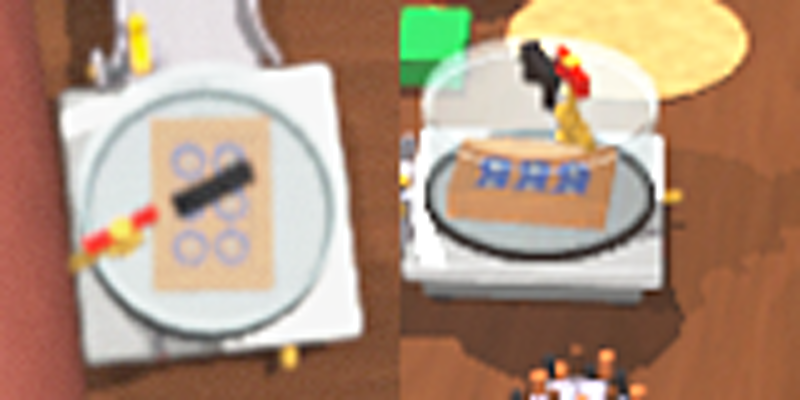

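The lever, from (85,245) to (157,213), is now in line with the outlet and parallel to the handle, from (180,203) to (253,170). The tap is open and the jar turned slightly. Next, the handle pose.

```bash
cat > hd.py <<'E'
import m; from m import *
np.set_printoptions(precision=4,suppress=True)
m.im={n:cv2.imread(f"pics/{n}1.png")[:,:,::-1].astype(int) for n in("side","top")}
s=info(mask("side",blk,(335,180,350,200)));t=info(mask("top",blk,(325,205,350,228)))
print("H",s,t)
print(tri(s[2],t[2]),tri(s[1],t[1]))
for z in(.161,.169):
    e=plane("top",[t[4],t[5],t[2],t[1]],z);d=e[1]-e[0];print(e,np.hypot(*d[:2]),np.arctan2(d[1],d[0]))
r,g,b=m.im["top"].transpose(2,0,1)
q=((r-g>60)&(r>140)&(b<110)&(r-b>80)&(g<110)); k=np.zeros_like(q);k[215:242,310:328]=1
i=info(np.argwhere(q&k)[:,::-1].astype(float))
e=plane("top",[i[4],i[5],i[2]],.192);d=e[1]-e[0];print("lever",e,np.hypot(*d[:2]),np.arctan2(d[1],d[0]))
E
python3 hd.py | sed -n '/^H/,$p'; python3 go.py .526 0 .26 .5
```

```text
H (43, array([342.814 , 189.1395]), (342.6153564453125, 189.42308044433594), (11.926054000854492, 4.992301940917969), array([340.0709, 183.9624]), array([345.7176, 194.6198])) (47, array([337.0638, 217.3191]), (337.09906005859375, 217.27830505371094), (2.9138574600219727, 15.249186515808105), array([343.7896, 213.6178]), array([330.4324, 220.9686]))
(array([ 0.5263, -0.0001,  0.1525]), np.float64(0.0006394935277715914)) (array([0.5257, 0.0001, 0.1539]), np.float64(0.0002418244958568395))
[[ 0.5364 -0.0213  0.161 ]
 [ 0.5127  0.0215  0.161 ]
 [ 0.5246  0.0002  0.161 ]
 [ 0.5245  0.0003  0.161 ]] 0.049002026223680654 2.0765175245655043
[[ 0.5351 -0.0209  0.169 ]
 [ 0.5115  0.0216  0.169 ]
 [ 0.5233  0.0004  0.169 ]
 [ 0.5232  0.0005  0.169 ]] 0.04869392440280149 2.076517524565504
lever [[0.504  0.0384 0.192 ]
 [0.4823 0.0789 0.192 ]
 [0.4926 0.0585 0.192 ]] 0.045923419436795 2.063941225388633
t 6.45 pos [0.6813 0.1526 0.3483] F [ 0.5039  0.2223 -0.3505] w 0.5009521063250323 q6 -0.3594934905041232
d tool [-0.0651 -0.2074  0.089 ] rz -0.02663221360412371 tilt [-0.0039 -0.0006 -1.    ]
```

Scaled: -0.0522 m is -0.8352, -0.016 m is -0.256, -0.026 rad is -0.0166.

```bash
python3 shift.py '[[0.5, [-0.256, -0.8352, 0], [0, 0, 0]], [0.5, [-0.256, -0.8352, 0], [0, 0, 0]], [0.5, [-0.256, -0.8352, 0], [0, 0, 0]], [0.5, [-0.256, -0.8352, 0], [0, 0, 0]], [0.5, [0, 0, 0], [0, 0, -0.0166]]]' |head -2
python3 shift.py '[[0.5, [0, 0, 0.8], [0, 0, 0]], [0.5, [0, 0, 0.8], [0, 0, 0]], [0.5, [0, 0, 0], [0, 0, 0]]]'|head -2
python3 go.py .524 .0002 .144 .5
python3 - <<'E'
from h import *
print(tri([340.1,183.9],[343.8,213.6]))
print(proj("side",[[.5355,-.0235,.169]]))
E
```

```text
time: 7.08
tool_pos: [0.5217, -0.0016, 0.352]
time: 7.45
tool_pos: [0.5218, 0.001, 0.2463]
t 7.45 pos [0.5218 0.001  0.2463] F [-0.0997  0.3246  0.4075] w 0.5022407819130975 q6 -0.6402269172515345
d tool [-0.0023  0.0022  0.1023] rz -0.0005594886993258719 tilt [-0.008   0.0013 -1.    ]
(array([ 0.53768383, -0.02122646,  0.16280166]), np.float64(0.002918326139426693))
[[341.16066186 182.27621753]]
```

Scaled: 0.04 m is 0.64, 0.03 m is 0.48.

```bash
python3 shift.py '[[0.5, [-0.032, 0.016, 0.64], [0, 0, 0]], [0.5, [0, 0.016, 0.48], [0, 0, 0]], [0.5, [0, 0, 0.32], [0, 0, 0]], [0.5, [0, 0, 0.16], [0, 0, 0]], [0.5, [0, 0, 0.016], [0, 0, 0]]]'
python3 shift.py '[[0, [0, 0, 0], [0, 0, 0]], [0, [0, 0, 0], [0, 0, 0]], [0, [0, 0, 0], [0, 0, 0]], [0, [0, 0, 0], [0, 0, 0]]]'
```

```text
time: 8.07
tool_pos: [0.5279, -0.0004, 0.1502]
tool_rot: [0.0, 0.511, 0.86, 0.0]
contact_force: [0.4, 0.1, -1.0]
gripper_width: 0.497
grasp_force: 0.0
time: 8.57
tool_pos: [0.5276, -0.0012, 0.1512]
tool_rot: [0.001, 0.511, 0.86, -0.001]
contact_force: [-4.8, -2.6, 5.8]
gripper_width: 0.166
grasp_force: 62.8
```

The grip is about 7 mm too high on the bar, so I'll reopen and lower.

Scaled: 0.004 m is 0.064.

```bash
python3 shift.py '[[0.5, [0, 0, 0], [0, 0, 0]], [0.5, [0, 0, 0.064], [0, 0, 0]], [0.5, [0, 0, 0.064], [0, 0, 0]], [0.5, [0, 0, 0], [0, 0, 0]]]'
python3 go.py .5265 -.0005 .144 .5
```

```text
time: 9.07
tool_pos: [0.527, -0.0003, 0.1407]
tool_rot: [-0.001, 0.511, 0.86, -0.0]
contact_force: [0.4, 0.3, 1.4]
gripper_width: 0.5
grasp_force: 0.0
t 9.075 pos [ 0.527  -0.0003  0.1407] F [0.3515 0.3409 1.4084] w 0.5003385667587884 q6 -0.6409644263363196
d tool [ 0.0001 -0.0006 -0.0033] rz -0.0009331234181042536 tilt [-0.0013  0.0003 -1.    ]
```

Scaled: -0.002 m is -0.032.

```bash
python3 shift.py '[[0, [0, 0, -0.032], [0, 0, 0]], [0, [0, 0, 0], [0, 0, 0]], [0, [0, 0, 0], [0, 0, 0]], [0, [0, 0, 0], [0, 0, 0]]]'
python3 - <<'E'
from h import *
w=lambda a:np.array(a)/4.4+[290,135]
print("former",plane("top",[w([735,240])],0),"wax",plane("top",[w(p) for p in([475,275],[590,265],[580,192])],.028),"flask",plane("top",[w([565,140])],0.0),"burs",plane("top",[[248,246]],.06))
E
```

```text
time: 9.57
tool_pos: [0.5275, -0.0006, 0.1441]
tool_rot: [0.0, 0.511, 0.86, -0.0]
contact_force: [-2.4, -0.8, 4.7]
gripper_width: 0.173
grasp_force: 60.0
former [[ 0.65219488 -0.44573572  0.        ]] wax [[ 0.61674957 -0.22172521  0.028     ]
 [ 0.62496533 -0.31585972  0.028     ]
 [ 0.68617727 -0.31071418  0.028     ]] flask [[ 0.73852973 -0.30729554  0.        ]] burs [[0.44136995 0.30200134 0.06      ]]
```

Scaled: -0.04 m is -0.64, -0.03 m is -0.48.

```bash
python3 shift.py '[[0, [0, 0, -0.16], [0, 0, 0]], [0, [0, 0, -0.32], [0, 0, 0]], [0, [0, 0, -0.48], [0, 0, 0]], [0, [0, 0, -0.64], [0, 0, 0]], [0, [0, 0, 0], [0, 0, 0]]]'
python3 go.py .497 -.3285 .26 .5; python3 -c "
from h import *;r=rz().as_matrix();print(r)"
```

```text
time: 10.2
tool_pos: [0.5299, -0.0007, 0.2484]
tool_rot: [0.004, 0.511, 0.86, 0.002]
contact_force: [0.5, -0.5, -7.5]
gripper_width: 0.171
grasp_force: 58.9
t 10.2 pos [ 0.5299 -0.0007  0.2484] F [ 0.5476 -0.5204 -7.5409] w 0.17100950305064658 q6 -0.640962121231949
d tool [-0.2722 -0.1857 -0.0115] rz -0.0008710605361399448 tilt [ 0.0094 -0.0011 -1.    ]
[[-0.47861639  0.8779737   0.00940927]
 [ 0.87800687  0.47864668 -0.00113856]
 [-0.00550334  0.00771647 -0.99995508]]
```

Scaled: -0.034 m is -0.544, -0.0237 m is -0.3792.

```bash
python3 shift.py '[[0, [-0.272, -0.192, -0.08], [0, 0, 0]], [0, [-0.544, -0.3792, -0.08], [0, 0, 0]], [0, [-0.544, -0.3792, 0], [0, 0, 0]], [0, [-0.544, -0.3792, 0], [0, 0, 0]], [0, [-0.544, -0.3792, 0], [0, 0, 0]]]'|head -2
python3 shift.py '[[0, [-0.544, -0.3792, 0], [0, 0, 0]], [0, [-0.544, -0.3792, 0], [0, 0, 0]], [0, [-0.544, -0.3792, 0], [0, 0, 0]], [0, [-0.272, -0.192, 0], [0, 0, 0]], [0, [0, 0, 0], [0, 0, 0]]]'
python3 shift.py '[[0, [0, 0, 0], [0, 0, 0]], [0, [0, 0, 0], [0, 0, 0]]]' |head -1
python3 go.py .493 -.329 .105 .5
python3 - <<'E'
from h import *
for n in("side","top"):
    f=vision.grab_frame(n);cv2.imwrite(f"pics/{n}2.png",f[:,:,::-1])
a=cv2.imread("pics/top2.png")[170:290,360:500];b=cv2.imread("pics/side2.png")[130:250,290:430]
cv2.imwrite("pics/z2.png",cv2.resize(np.hstack([a,b]),None,fx=2.85,fy=2.85,interpolation=cv2.INTER_CUBIC))
E
```

```text
time: 10.82
tool_pos: [0.5057, -0.1866, 0.2508]
time: 11.45
tool_pos: [0.49, -0.3308, 0.2513]
tool_rot: [-0.002, 0.511, 0.859, 0.0]
contact_force: [-0.1, -0.3, -7.7]
gripper_width: 0.17
grasp_force: 59.2
time: 11.7
t 11.7 pos [ 0.491  -0.3291  0.2531] F [-0.0275 -0.0182 -7.2903] w 0.17601767197724616 q6 -1.2167081430205169
d tool [-0.001   0.0018  0.1481] rz 0.00023621434651910356 tilt [-0.0003  0.0008 -1.    ]
```

View pics/z2.png

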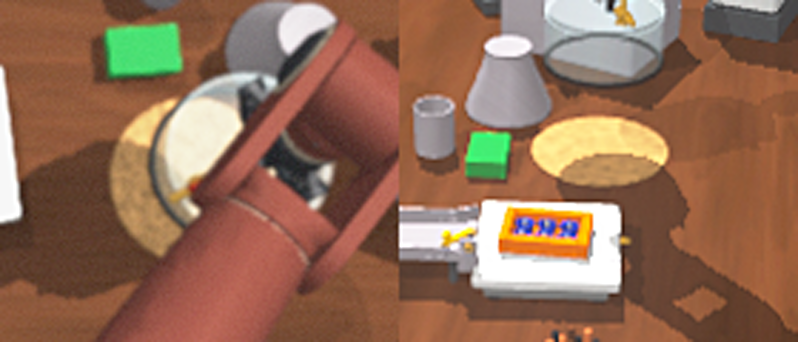

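The jar hangs level above the mat. The side view now shows the whole mat (about (600,150) in the crop) and the tray free on the plate. I'll refine the mat centre.

```bash
python3 - <<'E' | sed -n '/^M/,$p'
import m; from m import *
np.set_printoptions(precision=4,suppress=True)
m.im["side"]=cv2.imread("pics/side2.png")[:,:,::-1].astype(int)
p=mask("side",lambda r,g,b:(r-b>35)&(g>95)&(r>120)&(r-g<75),(330,165,390,200))
w=plane("side",p,.004)[:,:2]; print("M",len(p),w.mean(0),w.min(0),w.max(0),cv2.minEnclosingCircle(w.astype(np.float32)))
E
```

```text
M 1258 [ 0.5045 -0.3164] [ 0.3612 -0.4865] [ 0.6275 -0.1655] ((0.5081176161766052, -0.31484487652778625), 0.17208951711654663)
```

Scaled: 0.03 m is 0.48, 0.025 m is 0.4.

```bash
python3 shift.py '[[0, [-0.016, 0.0288, 0.48], [0, 0, 0]], [0, [0, 0, 0.48], [0, 0, 0]], [0, [0, 0, 0.48], [0, 0, 0]], [0, [0, 0, 0.4], [0, 0, 0]], [0, [0, 0, 0.24], [0, 0, 0]]]'; python3 go.py .493 -.329 .103 .5
```

```text
time: 12.42
tool_pos: [0.4925, -0.3292, 0.1219]
tool_rot: [-0.001, 0.51, 0.86, 0.0]
contact_force: [-0.2, -1.1, -7.1]
gripper_width: 0.18
grasp_force: 59.1
t 12.425 pos [ 0.4925 -0.3292  0.1219] F [-0.192  -1.1031 -7.1053] w 0.17953432990998122 q6 -1.2145350079443984
d tool [-0.0001  0.0006  0.0189] rz -0.0003249768911894879 tilt [-0.0015  0.0014 -1.    ]
```

```bash
python3 - <<'E'
from h import *
f=lambda x,y:[(x-399)/2.85+290,130+y/2.85]
w=plane("side",[f(531,149),f(669,152),f(600,115),f(607,186)],.004)[:,:2];print(w)
A=np.c_[2*w,np.ones(4)];s=np.linalg.lstsq(A,(w**2).sum(1),rcond=None)[0];print(s[:2],np.sqrt(s[2]+s[0]**2+s[1]**2))
E
python3 shift.py '[[0, [0, 0, 0.16], [0, 0, 0]], [0, [0, 0, 0.064], [0, 0, 0]], [0, [0, 0, 0], [0, 0, 0]]]'
```

```text
[[ 0.59672566 -0.30679298]
 [ 0.38613092 -0.32953212]
 [ 0.50372521 -0.4324853 ]
 [ 0.46940821 -0.2148515 ]]
[ 0.49182618 -0.32293462] 0.10817454924457741
time: 12.8
tool_pos: [0.4932, -0.3304, 0.1101]
tool_rot: [0.0, 0.511, 0.86, -0.0]
contact_force: [1.0, 0.7, -6.8]
gripper_width: 0.175
grasp_force: 59.1
```

Scaled: 0.003 m is 0.048, 0.0015 m is 0.024.

```bash
python3 shift.py '[[0, [0.048, 0.024, 0], [0, 0, 0]], [0, [0, 0, 0.048], [0, 0, 0]], [0, [0, 0, 0], [0, 0, 0]]]'|sed -n 1,4p
python3 shift.py '[[0, [0, 0, 0.032], [0, 0, 0]], [0, [0, 0, 0], [0, 0, 0]]]'|sed -n 2,4p;python3 shift.py '[[0, [0, 0, 0.032], [0, 0, 0]], [0, [0, 0, 0], [0, 0, 0]]]'|sed -n 2,4p
```

```text
time: 13.18
tool_pos: [0.4927, -0.3267, 0.1064]
tool_rot: [-0.0, 0.511, 0.86, -0.0]
contact_force: [-0.4, -0.8, -7.6]
tool_pos: [0.4926, -0.3267, 0.1042]
tool_rot: [-0.0, 0.511, 0.86, 0.0]
contact_force: [0.1, -0.0, -7.4]
tool_pos: [0.4931, -0.327, 0.1031]
tool_rot: [0.0, 0.511, 0.86, -0.0]
contact_force: [-0.6, 0.2, -4.3]
```

Contact is beginning. Another 2 mm, then release.

Scaled: 0.002 m is 0.032.

```bash
python3 shift.py '[[0, [0, 0, 0.032], [0, 0, 0]], [0, [0, 0, 0], [0, 0, 0]]]'|sed -n 2,4p
python3 shift.py '[[0, [0, 0, 0.016], [0, 0, 0]], [0, [0, 0, 0], [0, 0, 0]]]'|sed -n 2,4p
```

```text
tool_pos: [0.4931, -0.3271, 0.1031]
tool_rot: [0.0, 0.511, 0.86, -0.0]
contact_force: [-5.9, 4.0, 6.7]
tool_pos: [0.4931, -0.3271, 0.1031]
tool_rot: [-0.0, 0.51, 0.86, -0.0]
contact_force: [-7.7, 6.5, 11.0]
```

Scaled: -0.06 m is -0.96, -0.03 m is -0.48.

```bash
python3 shift.py '[[0.5, [0, 0, 0], [0, 0, 0]], [0.5, [0, 0, 0], [0, 0, 0]], [0.5, [0, 0, 0], [0, 0, 0]], [0.5, [0, 0, -0.48], [0, 0, 0]], [0.5, [0, 0, -0.96], [0, 0, 0]]]'|sed -n 2,5p
python3 shift.py '[[0.5, [0, 0, -0.96], [0, 0, 0]], [0, [-0.64, 0.64, 0], [0, 0, -0.1146]], [0, [0, 0, 0], [0, 0, -0.1146]], [0, [0, 0, 0], [0, 0, -0.1146]], [0, [0, 0, 0], [0, 0, -0.1146]]]'|sed -n 2,5p
python3 shift.py '[[0, [0, 0, 0], [0, 0, -0.1146]], [0, [0, 0, 0], [0, 0, -0.1146]], [0, [0, 0, 0], [0, 0, -0.0637]], [0, [0, 0, 0], [0, 0, 0]]]'|sed -n 1,5p
python3 - <<'E'
from h import *
for n in("side","top"):
    f=vision.grab_frame(n);cv2.imwrite(f"pics/{n}3.png",f[:,:,::-1])
a=cv2.imread("pics/top3.png")[135:265,290:470];b=cv2.imread("pics/side3.png")[150:280,250:430]
cv2.imwrite("pics/z3.png",cv2.resize(np.vstack([a,b])[:],None,fx=2.3,fy=2.3,interpolation=cv2.INTER_CUBIC) if 0 else cv2.resize(np.hstack([a,b]),None,fx=2.2,fy=2.2,interpolation=cv2.INTER_CUBIC))
E
cat > t3.py <<'E'
import m; from m import *
np.set_printoptions(precision=4,suppress=True)
m.im={n:cv2.imread(f"pics/{n}3.png")[:,:,::-1].astype(int) for n in("side","top")}
org2=lambda r,g,b:(r>150)&(r-b>100)&(g>60)&(g<190)
print("T")
for n,b in(("top",(318,195,356,242)),("side",(315,195,365,232))):
    p=mask(n,org2,b); h=cv2.convexHull(p.astype(np.float32))[:,0]
    if n=="top":
        w=plane(n,h,.069)[:,:2]; (c,s,a)=cv2.minAreaRect((w*1000).astype(np.float32)); print(n,len(p),c,s,a)
    else: print(n,len(p),h.min(0),h.max(0))
E
python3 t3.py | sed -n '/^T/,$p'
```

```text
tool_pos: [0.4911, -0.3254, 0.1866]
tool_rot: [-0.004, 0.511, 0.86, 0.001]
contact_force: [0.3, -0.5, -0.3]
gripper_width: 0.502
tool_pos: [0.5473, -0.3429, 0.249]
tool_rot: [-0.0, 0.172, 0.985, 0.0]
contact_force: [0.5, 0.5, 0.4]
gripper_width: -0.004
time: 15.92
tool_pos: [0.5471, -0.3428, 0.2493]
tool_rot: [-0.0, -0.053, 0.999, 0.0]
contact_force: [-0.2, 0.3, 0.6]
gripper_width: 0.004
T
top 468 (524.9701538085938, -2.0179367065429688) (81.63111114501953, 114.04977416992188) 89.93848419189453
side 329 [325. 203.] [357. 220.]
```

View pics/z3.png

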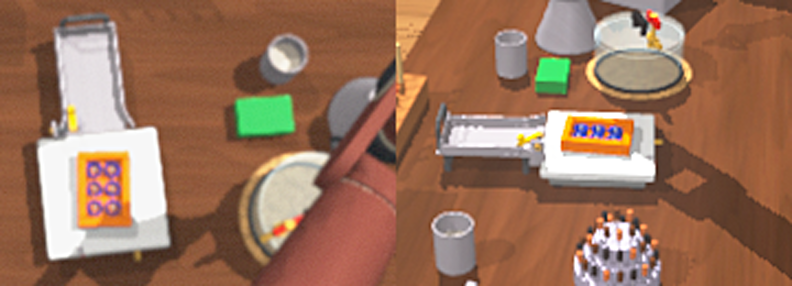

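The jar stands upright and concentric on the mat (gasket spans 595–685 in the crop, mat 585–692), with the lever still in line with the outlet. The tray lies square to the world at (0.525, -0.002), about 0.11 rad off the carrier. I'll check the carrier axis, then get behind the tray.

```bash
python3 - <<'E'
from h import *
f=lambda x,y:[290+x/4.4,135+y/4.4]
w=plane("top",[f(122,45),f(217,38)],.1);print("handle mid",w.mean(0))
w=plane("top",[f(113,55),f(232,47)],.06);print("end mid",w.mean(0))
E
python3 go.py .4246 -.0137 .249 1.682
```

```text
handle mid [0.7906272  0.02620061 0.1       ]
end mid [0.79651266 0.02336827 0.06      ]
t 16.025 pos [ 0.5471 -0.3428  0.2494] F [-0.2432  0.2679 -0.2383] w 0.0010864750804368032 q6 -2.3523692393659186
d tool [0.0868 0.3403 0.0004] rz -0.004540783223718758 tilt [-0.  0. -1.]
```

Scaled: 0.0567 m is 0.9072, 0.0145 m is 0.232.

```bash
python3 shift.py '[[0, [0.232, 0.9072, 0], [0, 0, 0]], [0, [0.232, 0.9072, 0], [0, 0, 0]], [0, [0.232, 0.9072, 0], [0, 0, 0]], [0, [0.232, 0.9072, 0], [0, 0, 0]], [0, [0.232, 0.9072, 0], [0, 0, 0]]]'|head -2
python3 shift.py '[[0, [0.232, 0.9072, 0], [0, 0, 0]], [0, [0, 0, 0.8], [0, 0, 0]], [0, [0, 0, 0.8], [0, 0, 0]], [0, [0, 0, 0.8], [0, 0, 0]], [0, [0, 0, 0], [0, 0, 0]]]'|head -2
python3 go.py .4246 -.0130 .057 1.676
```

```text
time: 16.65
tool_pos: [0.4436, -0.0672, 0.2496]
time: 17.27
tool_pos: [0.4203, -0.0132, 0.0955]
t 17.275 pos [ 0.4203 -0.0132  0.0955] F [ 0.7999 -0.691   0.2404] w -0.0015784918072158226 q6 -1.8869136389295433
d tool [-0.0046 -0.0004  0.0385] rz 0.0022026285419265434 tilt [-0.0091  0.0019 -1.    ]
```

Units first: shifts go in shares of 62.5 mm and turns go in shares of 90 degrees. So 0.02 m is 0.32, 0.012 m is 0.192.

```bash
python3 shift.py '[[0, [-0.048, 0, 0.32], [0, 0, 0]], [0, [0, 0, 0.192], [0, 0, 0]], [0, [0, 0, 0.096], [0, 0, 0]], [0, [0, 0, 0], [0, 0, 0]]]'|sed -n 2,4p
python3 shift.py '[[0, [-0.192, 0, 0], [0, 0, 0]], [0, [-0.192, 0, 0], [0, 0, 0]], [0, [-0.192, 0, 0], [0, 0, 0]], [0, [-0.192, 0, 0], [0, 0, 0]], [0, [0, 0, 0], [0, 0, 0]]]'|sed -n 2,4p
python3 shift.py '[[0, [-0.192, 0, 0], [0, 0, 0]], [0, [-0.192, 0, 0], [0, 0, 0]], [0, [-0.192, 0, 0], [0, 0, 0]], [0, [-0.128, 0, 0], [0, 0, 0]], [0, [0, 0, 0], [0, 0, 0]]]'|sed -n 2,4p
python3 go.py .66 .0117 .057 1.676
python3 - <<'E'
from h import *
for n in("side","top"):
    f=vision.grab_frame(n);cv2.imwrite(f"pics/{n}4.png",f[:,:,::-1])
a=cv2.imread("pics/top4.png")[135:265,290:390];b=cv2.imread("pics/side4.png")[150:280,250:380]
cv2.imwrite("pics/z4.png",cv2.resize(np.hstack([a,b]),None,fx=3.4,fy=3.4,interpolation=cv2.INTER_CUBIC))
E
```

```text
tool_pos: [0.427, -0.0137, 0.062]
tool_rot: [0.0, -0.054, 0.999, -0.0]
contact_force: [-0.0, -0.0, 0.7]
tool_pos: [0.4758, -0.0083, 0.0616]
tool_rot: [0.001, -0.054, 0.999, 0.0]
contact_force: [-0.7, 0.4, -0.6]
tool_pos: [0.5193, -0.0036, 0.0617]
tool_rot: [0.001, -0.054, 0.999, 0.0]
contact_force: [0.9, 0.1, -1.2]
t 19.025 pos [ 0.5193 -0.0036  0.0617] F [ 0.8871  0.0601 -1.1507] w 0.0009196332194485003 q6 -1.829781977054661
d tool [-0.1415  0.      0.0049] rz 0.003101140564221616 tilt [ 0.0014  0.0002 -1.    ]
```

View pics/z4.png

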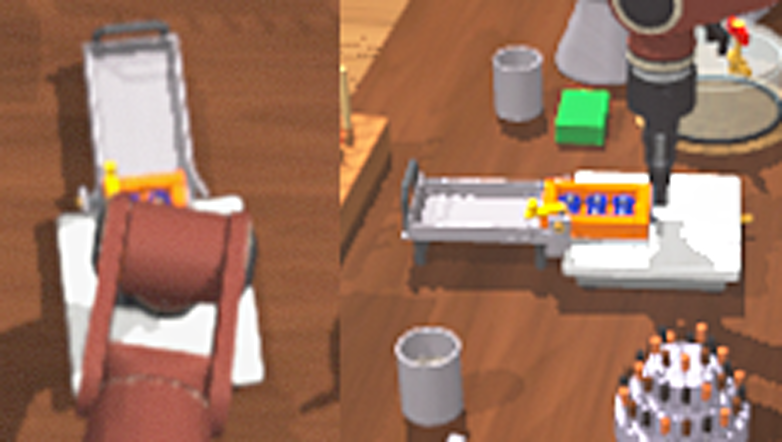

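The tray's front edge is in the mouth, straight and below the catch. Lower the tips 4 mm and keep pushing.

Scaled: -0.012 m is -0.192, -0.01 m is -0.16.

```bash
python3 shift.py '[[0, [-0.16, 0, 0.064], [0, 0, 0]], [0, [-0.192, 0, 0], [0, 0, 0]], [0, [-0.192, 0, 0], [0, 0, 0]], [0, [-0.192, 0, 0], [0, 0, 0]], [0, [0, 0, 0], [0, 0, 0]]]'|sed -n 2,4p
python3 shift.py '[[0, [-0.192, 0, 0], [0, 0, 0]], [0, [-0.192, 0, 0], [0, 0, 0]], [0, [-0.192, 0, 0], [0, 0, 0]], [0, [-0.192, 0, 0], [0, 0, 0]], [0, [0, 0, 0], [0, 0, 0]]]'|sed -n 2,4p
python3 go.py .66 .0117 .057 1.676
```

```text
tool_pos: [0.5656, 0.0014, 0.0579]
tool_rot: [0.001, -0.054, 0.999, 0.0]
contact_force: [0.1, 0.3, 0.9]
tool_pos: [0.6135, 0.0069, 0.0579]
tool_rot: [0.001, -0.054, 0.999, 0.0]
contact_force: [-0.1, 0.2, -0.1]
t 20.375 pos [0.6135 0.0069 0.0579] F [-0.1151  0.2146 -0.0577] w 0.001169595749821351 q6 -1.790041604609277
d tool [-0.0467 -0.0002  0.0011] rz 0.0029903941472848583 tilt [ 0.0028  0.0009 -1.    ]
```

Scaled: -0.01 m is -0.16, -0.008 m is -0.128.

```bash
python3 shift.py '[[0, [-0.16, 0, 0], [0, 0, 0]], [0, [-0.16, 0, 0], [0, 0, 0]], [0, [-0.128, 0, 0], [0, 0, 0]], [0, [-0.096, 0, 0], [0, 0, 0]], [0, [0, 0, 0], [0, 0, 0]]]'|sed -n 2,4p
python3 shift.py '[[0, [-0.064, 0, 0], [0, 0, 0]], [0, [-0.064, 0, 0], [0, 0, 0]]]'|sed -n 2,4p
python3 shift.py '[[0, [-0.048, 0, 0], [0, 0, 0]], [0, [0, 0, 0], [0, 0, 0]]]'|sed -n 2,4p
python3 shift.py '[[0, [-0.048, 0, 0], [0, 0, 0]], [0, [0, 0, 0], [0, 0, 0]]]'|sed -n 2,4p
```

```text
tool_pos: [0.6466, 0.0102, 0.0576]
tool_rot: [0.001, -0.054, 0.999, 0.0]
contact_force: [0.5, -0.0, -0.5]
tool_pos: [0.6533, 0.011, 0.0575]
tool_rot: [-0.0, -0.054, 0.999, -0.0]
contact_force: [-4.2, -1.2, 3.0]
tool_pos: [0.6572, 0.0114, 0.0576]
tool_rot: [0.001, -0.054, 0.999, -0.0]
contact_force: [-0.1, -0.2, -0.3]
tool_pos: [0.6596, 0.0117, 0.0575]
tool_rot: [0.0, -0.054, 0.999, 0.0]
contact_force: [-2.0, -0.1, 1.5]
```

Scaled: -0.003 m is -0.048.

```bash
for k in 1; do python3 shift.py '[[0, [-0.048, 0, 0], [0, 0, 0]], [0, [0, 0, 0], [0, 0, 0]]]'|sed -n 2,4p; done
python3 shift.py '[[0, [-0.048, 0, 0], [0, 0, 0]], [0, [0, 0, 0], [0, 0, 0]]]'|sed -n 2,4p
python3 shift.py '[[0, [-0.032, 0, 0], [0, 0, 0]], [0, [0, 0, 0], [0, 0, 0]]]'|sed -n 2,4p
```

```text
tool_pos: [0.6597, 0.0117, 0.0575]
tool_rot: [-0.004, -0.054, 0.999, -0.0]
contact_force: [-12.3, -2.6, 9.8]
tool_pos: [0.6597, 0.0118, 0.0575]
tool_rot: [-0.008, -0.054, 0.998, -0.0]
contact_force: [-24.8, -3.1, 16.5]
tool_pos: [0.6598, 0.0118, 0.0575]
tool_rot: [-0.011, -0.054, 0.998, -0.0]
contact_force: [-31.5, -3.5, 21.8]
```

The force climbs with no further motion, so the tray is at the end stop. Back off, rise and look.

Scaled: -0.06 m is -0.96, 0.03 m is 0.48.

```bash
python3 shift.py '[[0, [0.32, 0, 0], [0, 0, 0]], [0, [0.48, 0, 0], [0, 0, 0]], [0, [0.32, 0, -0.32], [0, 0, 0]], [0, [0, 0, -0.96], [0, 0, 0]], [0, [0, 0, -0.96], [0, 0, 0]]]'|sed -n 2,4p
python3 shift.py '[[0, [0.96, 0, -0.32], [0, 0, 0]], [0, [0.96, 0, 0], [0, 0, 0]], [0, [0, -0.96, 0], [0, 0, 0]], [0, [0, -0.96, 0], [0, 0, 0]], [0, [0, -0.8, 0], [0, 0, 0]]]'|sed -n 2,2p
python3 - <<'E'
from h import *
for n in("side","top"):
    f=vision.grab_frame(n);cv2.imwrite(f"pics/{n}5.png",f[:,:,::-1])
a=cv2.imread("pics/top5.png")[130:240,300:370];b=cv2.imread("pics/side5.png")[160:270,260:400]
cv2.imwrite("pics/z5.png",cv2.resize(np.hstack([a,b]),None,fx=3.8,fy=3.8,interpolation=cv2.INTER_CUBIC))
E
```

```text
tool_pos: [0.5977, 0.005, 0.1985]
tool_rot: [0.0, -0.054, 0.999, 0.0]
contact_force: [0.5, -0.4, -0.2]
tool_pos: [0.4981, -0.1791, 0.218]
```

View pics/z5.png

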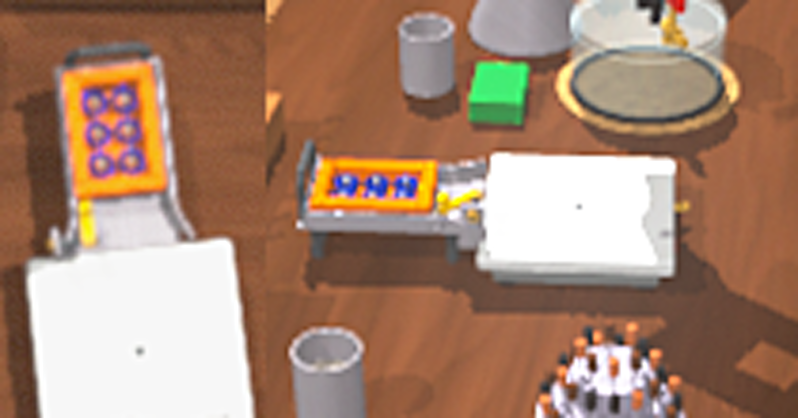

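The tray is fully home, with its rear edge at (120,190) in the top crop, and the catch lies behind it. I'll compare the catch angle with its starting (shut) image.

```bash
python3 - <<'E' | sed -n '/^C/,$p'
import m; from m import *
m.im={n:cv2.imread(f"pics/{n}5.png")[:,:,::-1].astype(int) for n in("side","top")}
print("C",info(mask("side",yel,(374-0-1000+926,205,325,222)) if 0 else mask("side",yel,(300,200,325,222))))
print(info(mask("top",yel,(310,175,332,196))))
s=sensors.state();print(s["time"],s["contact_force"])
E
```

```text
C (43, array([301.48837209, 207.55813953]), (302.0, 208.0), (4.0, 12.0), array([302.1135183 , 201.90202103]), array([300.76701149, 214.08477445]))
(47, array([324.72340426, 177.91489362]), (325.5, 177.5), (5.0, 11.0), array([319.94945991, 177.82962596]), array([331.01737325, 178.0273105 ]))
23.85 [0.32455129 0.30588774 0.17670063]
```

The mask picked up the tray's orange, so I'll restrict it to yellow pixels.

```bash
python3 - <<'E' | sed -n '/^C/,$p'
import m; from m import *
y2=lambda r,g,b:(r>190)&(g>165)&(b<90)
for k in(0,5):
    m.im={n:cv2.imread(f"pics/{n}{k}.png")[:,:,::-1].astype(int) for n in("side","top")}
    print("C",k,info(mask("side",y2,(303,205,325,222))),info(mask("top",y2,(310,182,332,196))))
E
```

```text
C 0 (24, array([309.95833333, 212.08333333]), (310.39691162109375, 211.26805114746094), (4.061384677886963, 10.4580659866333), array([315.90404332, 210.6121865 ]), array([305.30547457, 213.23459003])) (24, array([322.125, 188.   ]), (322.0, 188.5), (9.0, 2.0), array([321.627758  , 183.92342887]), array([322.73876442, 193.03186435]))
C 5 (26, array([309.34615385, 212.30769231]), (310.21136474609375, 211.35052490234375), (4.061384677886963, 10.864204406738281), array([315.94006703, 210.74681384]), array([305.07542635, 213.31863776])) (26, array([322.15384615, 187.03846154]), (322.0, 187.5), (9.0, 2.0), array([321.84951266, 182.93696564]), array([322.52461268, 192.03527403]))
```

The catch is at the same angle as when it was shut, so I'm handing in.

```bash
python3 -c "
from plant import manip, vision, sensors, ticket;print(ticket.job_done())"
```

```text
the job is handed in; nothing more can be done
None
```

The job is handed in (24 s on the robot clock, no verdict returned): the tap is fully open, the jar stands upright about mid-mat, the tray is home against the end stop, and the catch is shut behind it.

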